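# Show which nut goes on the bare wheel stud

### The arm

A 6-joint arm with a two-finger parallel gripper is mounted at the origin on the work surface. World frame = base frame: x ahead of the robot, y to its left, z up, the work surface at z = 0. Lengths are in mm, angles in rad, forces in N, time in s.
With the tool pointing down it reaches from about 400 to 825 mm from the base axis. Payload 7 kg.
Tool frame: the origin (TCP) lies on the centre line of the jaws, within the pads' length; the fingertips stand 8 mm ahead of it and the grasp point (between the pads) lies 11 mm behind it (r.tips_ahead is the distance from the TCP to the fingertips, in mm); z points along the fingers, y is the line along which they close (so a half turn about z gives the same grasp; the last joint's range is limited). The gripper opens to 88 mm and grips with 3 to 60 N. Pads are 19 mm wide; open, the fingers measure 130 mm over their backs; the gripper's body (78 mm by 193 mm) begins 47 mm behind the grasp point.
Start: joints at [1.602, 0.359, 0.012, 0, -1.224, -0.288], TCP at [171.451, 652.84, 234.561] pointing down, gripper open.
Joint ranges: [-3.07, 3.07], [-1.43, 2.12], [-1.02, 1.25], [-3.03, 1.67], [-3.05, -0], [-3.03, 3.03]. Speed limits (rad/s): [2.39, 2.39, 3.01, 3.14, 3.14, 3.14].

### API

Orientations are given as a unit quaternion [x, y, z, w].
In Python, from plant import r, vision gives the robot as it stands.
- The arm moves only by the tool jog_arm, never from a script. Its argument "plan" is a list of rows, each an object of numbers: "jaw": the closure, from -1 (fully open) to 1 (shut); "tx", "ty", "tz": the shift along the tool's x, y, z in cm; "twist": the turn about the tool's z in rad. A call has 1 to 20 rows; each row shifts and turns the commanded pose from where the row before left it, along the tool's axes as they then stand; what a row does not reach is not made up. A row lasts 1/8 s, in which the tool goes at most 62.5 mm and 10.7 degrees, less where a joint would pass 70% of its speed; a pose out of reach is approached as far as the arm can. A call is refused whole if a number of a shift passes 6.25 or a number of a turn 0.188, either way. A call with a gripper value outside its range is refused whole. The fingers move at their own pace and stop on an object; "newtons" is the grip in N (left out, the last holds). Time passes only in rows, so rows that do not move let the fingers close. It gives the time, the measured TCP pose, the force, the opening and the grip force at its end, in the units of the state.
- r.state(): the state, without advancing time (a new reading comes with each control period).
- vision.capture(name): name is "scene" or "side" or "wrist"; returns a dict with "frame" (420x560x3 uint8, red, green, blue), "camera_matrix" (3x3 intrinsics, pixels), "k1" (the pictures are not rectified: a ray, as slopes to the right and down, at radius r is drawn at 1 + k1 r^2 times it, then the intrinsics apply), "T" (4x4, takes a point from camera to world coordinates); the wrist camera has in their place "hand_eye" (4x4, takes a point from camera to tool coordinates, whose origin is the TCP and whose axes are the flange's). Camera axes: x right, y down, z forward; pixel columns grow to the right and rows downward; lengths in mm; the calibration is good to about 2 mm. A picture is of the moment at which its call begins: read the wrist's pose just before it. There is no depth.
- r.job_done(): hands the job in; it is judged then, once.
The state is a dict: "clock": time; "joints": joint angles; "qd": joint speeds; "tau": joint torques, N m; "ee_pos": TCP position; "tcp_rot": TCP orientation; "contact_force": force on the tool from outside, world axes, zero at the start; "moment": the same for the moment, N m; "width": finger opening in mm; "gripper_force": force on a finger pad.
Only numpy, scipy, OpenCV 4.12 (cv2) and the standard library are available. Lean on these libraries where they do the work, as an engineer would, in place of code of your own. Each camera call takes 0.05 s, during which the arm holds its last target. There are 200 camera calls.

### The job

Press the red button on the yellow call box fully down and let it come back up. Then show your workmate what is missing on the brake hub: hold the fingertips just above the loose green wheel nut on the bench (within about 4 cm) for two seconds, then just above the tip of the one wheel stud that has no nut on it for two seconds, and finish still pointing there. Do not touch the nut or the hub, and leave the other things on the bench where they are.

Things in the scene. Friction and masses are not known exactly. Their poses are not given: they have to be found in the camera images.
- call (a joint): the call button's travel in m: 0 up (released), 0.006 fully down; it counts as pressed above 0.0045. It springs back; fully down takes 5 N. It is pressed vertically downward.
- call_top (a point): centre of the top face of the round red button (34 mm across), which stands on a fixed yellow box 90 x 90 x 45 mm (amber lamp in one corner of its top). The point is 67 mm above the bench when the button is up; z points up. A black collar 50 mm across round the button reaches 57 mm.
- nut: the loose wheel nut: anodised green, 27 mm hexagon on a 34 mm round flange, domed closed top, 36 mm tall, standing on the bench flange down. Origin at the centre of its underside, z up; loose, about 60 g.
- nut_top (a point): the middle of the loose nut's domed top, 36 mm above the bench.
- tile: fixed black rubber tile under the hub, 280 mm square plus 14 mm teeth round its edge, 10 mm thick; origin at the centre of its underside.
- hub: fixed brake disc on the tile: ring 240 mm across, 22 mm thick; dark hat 156 mm across to 45 mm; middle boss 62 mm across to 61 mm. Five studs point up from the hat on a 112 mm circle, 66 mm apart; four carry green nuts like the loose one, tops at 81 mm. Origin: centre of the disc's underside, 10 mm above the bench; heights are from it; its x axis points to the bare stud.
- stud_tip (a point): the top of the one bare stud: a copper-coloured threaded rod 14 mm across, 36 mm tall above the hat, its tip 91 mm above the bench.
- socket: bystander: dark steel tube-shaped socket, 28 mm across, 32 mm tall, standing; origin at the centre of its underside.
- bearing: bystander: flat ring bearing, silver with a blue band, 58 mm across, 16 mm tall; origin at the centre of its underside.
- spanner: bystander: steel spanner 190 mm long lying flat along its own x axis; origin in its middle, on the bench.
- tin: bystander: tin with a blue label, 60 mm across, 55 mm tall, standing; origin at the centre of its underside.

How it is judged (in metres and radians):
On the way, in this order (a step that is already met when the one before it is completed fails the run):
1. the call button is pressed down (value of joint call above 0.0045 m), for 0.05 s.
2. the button is up again and the fingertips stay just above the loose nut (horizontal distance between the grasp point and nut_top below 0.02 m and z of the grasp point in the frame of nut_top between 0.016 and 0.08 m and value of joint call below 0.0015 m), for 1.5 s.
3. the fingertips stay just above the bare stud (horizontal distance between the grasp point and stud_tip below 0.02 m and z of the grasp point in the frame of stud_tip between 0.016 and 0.08 m), for 1.5 s.
At the end, for the whole second after the job is handed in: the fingertips are still just above the bare stud without touching it (the grasp point, 19 mm behind the fingertips, within 20 mm of the stud's axis sideways and 16 to 80 mm above its tip); the button is up; the nut stands within 6 mm, and the bystanders lie within 10 mm, of where they were (all of step 3 and value of joint call below 0.0015 m and angle between nut's own z axis and vertical below 0.1 rad and linear speed of nut below 0.01 m/s and distance of nut from where it was at the start of the episode below 0.006 m and distance of each of socket, bearing, spanner, tin from where it was at the start of the episode below 0.01 m).
It fails at once if the loose nut is touched (contact force between any of the fingers, the arm and nut above 0.3 N).
It fails at once if the loose nut is moved or lifted (distance of nut from where it was at the start of the episode above 0.006 m).
It fails at once if the hub, its studs or its nuts are touched (contact force between any of the fingers, the arm and hub above 0.3 N).
It fails at once if a bystander is moved by more than 10 mm (distance of any of socket, bearing, spanner, tin from where it was at the start of the episode above 0.01 m).
It also fails if it takes over 51 s, if anything falls off the work surface, if the arm or the gripper's body presses on something with over 40 N, if the wrist force passes 120 N, or if a joint passes its speed limit or range.

## Working session

There is one attempt and no reset: what is moved stays moved. The work goes in short steps, Python scripts to look and compute and a tool call to move; the robot and the scene stay as the last step left them, time stands still between calls to the robot, and variables do not carry over. Pictures are saved under pics/ and viewed, at most 10 in all, crops included, and the job is handed in when it is done.

Besides the shell and the picture viewer there is one more tool, called after "Request:" as name(argument=value, ...), one argument or row to a line, values as JSON. jog_arm: Moves the arm, as the interface text tells. Its arguments: {"type":"object","properties":{"plan":{"type":"array","items":{"type":"object","properties":{"jaw":{"type":"number"},"tx":{"type":"number"},"ty":{"type":"number"},"tz":{"type":"number"},"twist":{"type":"number"}}}},"newtons":{"type":"number"}},"required":["plan"]}

```bash
mkdir -p pics; cat > h.py <<'E'
import numpy as np, cv2
from scipy.spatial.transform import Rotation as R
from plant import r, vision
def snap(name, f):
    s=r.state(); c=vision.capture(name)
    K=np.array(c["camera_matrix"]); k1=c["k1"]
    if "T" in c: T=np.array(c["T"])
    else:
        W=np.eye(4); W[:3,:3]=R.from_quat(s["tcp_rot"]).as_matrix(); W[:3,3]=s["ee_pos"]
        T=W@np.array(c["hand_eye"])
    cv2.imwrite(f"pics/{f}.png", cv2.cvtColor(np.asarray(c["frame"]),cv2.COLOR_RGB2BGR))
    np.savez(f"pics/{f}.npz",K=K,k1=k1,T=T)
def cam(f):
    d=np.load(f"pics/{f}.npz"); return d["K"],float(d["k1"]),d["T"]
def ray(f,uv):
    K,k1,T=cam(f)
    p=cv2.undistortPoints(np.array([[uv]],float),K,np.array([k1,0,0,0.]))[0,0]
    return T[:3,3], T[:3,:3]@np.array([p[0],p[1],1])
def at_z(f,uv,z):
    o,d=ray(f,uv); return (o+d*(z-o[2])/d[2]).round(1)
def pix(f,P):
    K,k1,T=cam(f); I=np.linalg.inv(T)
    return cv2.projectPoints(np.array([P],float),cv2.Rodrigues(I[:3,:3])[0],I[:3,3],K,np.array([k1,0,0,0.]))[0].ravel().round(1)
E
python3 - <<'E'
from h import *
s=r.state();print({k:np.round(s[k],3) for k in s if k in("clock","ee_pos","tcp_rot","width","contact_force")})
print(R.from_quat(s["tcp_rot"]).as_matrix().round(3))
for n in("scene","side","wrist"): snap(n,n+"0")
a=[cv2.imread(f"pics/{n}0.png") for n in("scene","side")]
print(cam("scene0")[2].round(2),cam("side0")[2].round(2),cam("wrist0")[2].round(2))
E
```

```text
{'clock': np.float64(0.0), 'ee_pos': array([171.36 , 652.389, 233.645]), 'tcp_rot': array([ 0.992, -0.128, -0.   ,  0.001]), 'contact_force': array([-0.346,  0.093,  0.391]), 'width': np.float64(88.012)}
[[ 0.967 -0.254 -0.   ]
 [-0.254 -0.967 -0.002]
 [ 0.     0.002 -1.   ]]
[[ 1.30000e-01  7.10000e-01 -6.90000e-01  1.24445e+03]
 [ 9.90000e-01 -1.10000e-01  8.00000e-02 -1.15970e+02]
 [-2.00000e-02 -6.90000e-01 -7.20000e-01  7.81310e+02]
 [ 0.00000e+00  0.00000e+00  0.00000e+00  1.00000e+00]] [[ 8.6000e-01 -3.6000e-01  3.7000e-01  1.4804e+02]
 [-5.2000e-01 -5.9000e-01  6.2000e-01 -7.7631e+02]
 [-0.0000e+00 -7.2000e-01 -7.0000e-01  9.0229e+02]
 [ 0.0000e+00  0.0000e+00  0.0000e+00  1.0000e+00]] [[-2.5000e-01 -9.3000e-01 -2.5000e-01  2.3719e+02]
 [-9.7000e-01  2.5000e-01  6.0000e-02  6.3479e+02]
 [ 0.0000e+00  2.5000e-01 -9.7000e-01  3.8459e+02]
 [ 0.0000e+00  0.0000e+00  0.0000e+00  1.0000e+00]]
```

View pics/scene0.png

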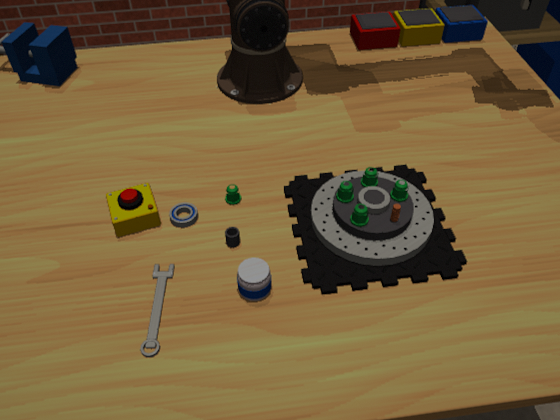

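View pics/side0.png

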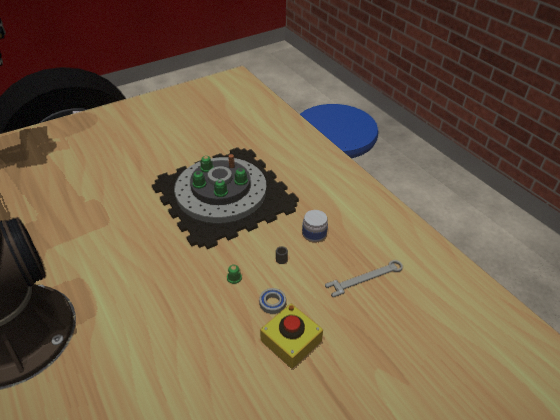

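Scene view: button at (129,194), loose nut's top at (232,187), bare stud's tip at (396,206). Side view: button (292,323), nut top (234,267), stud tip (231,155). I'll compute positions from these.

```bash
python3 - <<'E'
from h import *
for n,a,b,z in(("call",(129,194),(292,323),67),("nut",(232,187),(234,267),36),("stud",(396,206),(231,155),91),
 ("socket",(233,230),(282,250),32),("bearing",(184,212),(272,298),16),("tin",(254,268),(316,217),55),("boss",(374,197),(219,174),71)):
    print(n,at_z("scene0",a,z),at_z("side0",b,z))
# blob check for red button
for f in("scene0","side0"):
    im=cv2.imread(f"pics/{f}.png").astype(int);b,g,rr=im[...,0],im[...,1],im[...,2]
    m=((rr>130)&(g<60)&(b<60)); m[:150]=0
    n,l,st,c=cv2.connectedComponentsWithStats(m.astype(np.uint8)); 
    print(f,[(s[4],q.round(1)) for s,q in zip(st[1:],c[1:]) if s[4]>20])
s=r.state();print(s["clock"],np.round(s["ee_pos"],1))
E
```

```text
call [ 478.8 -309.6   67. ] [ 472.9 -315.    67. ]
nut [ 456.3 -107.4   36. ] [ 454.6 -109.    36. ]
stud [609.7 185.7  91. ] [608.6 187.7  91. ]
socket [ 571.6 -114.9   32. ] [ 574.1 -118.5   32. ]
bearing [ 494.  -209.4   16. ] [ 490.4 -211.9   16. ]
tin [685.9 -85.8  55. ] [688.1 -88.7  55. ]
boss [561.8 160.   71. ] [556.3 157.2  71. ]
scene0 [(np.int32(121), array([128.1, 193.5]))]
side0 [(np.int32(167), array([291.6, 322.3]))]
0.15 [171.4 652.5 233.9]
```

Request:
jog_arm(
  plan=[
    {"tx": 2,"ty": 1.1,"jaw": 1},
    {"tx": 4.2,"ty": 2.2,"jaw": 1},
    {"tx": 4.2,"ty": 2.2,"jaw": 1},
    {"tx": 4.2,"ty": 2.2,"jaw": 1},
    {"tx": 4.2,"ty": 2.2,"jaw": 1},
    {"tx": 4.2,"ty": 2.2,"jaw": 1},
    {"tx": 4.2,"ty": 2.2,"jaw": 1},
    {"tx": 4.2,"ty": 2.2,"jaw": 1},
    {"tx": 4.2,"ty": 2.2,"jaw": 1},
    {"tx": 4.2,"ty": 2.2,"jaw": 1},
    {"tx": 4.2,"ty": 2.2,"jaw": 1},
    {"tx": 2.5,"ty": 3.2,"jaw": 1},
    {"tx": 0.5,"ty": 4.4,"jaw": 1},
    {"tx": 0.5,"ty": 4.4,"jaw": 1},
    {"tx": 0.5,"ty": 4.4,"jaw": 1},
    {"tx": 0.5,"ty": 4.4,"jaw": 1},
    {"tx": 0.5,"ty": 4.4,"jaw": 1},
    {"tx": 0.5,"ty": 4.4,"jaw": 1},
    {"tx": 0.5,"ty": 3,"jaw": 1},
    {"jaw": 1},
  ],
  newtons=20,
)

```text
validation failed for argument at $.pl...
```

Request:
jog_arm(
  plan=[
    {"tx": 1.5,"ty": 0.8,"tz": 0.0,"twist": 0.0,"jaw": 1.0},
  ],
  newtons=20,
)

```text
clock: 0.28
ee_pos: [183.6, 641.3, 233.8]
tcp_rot: [0.992, -0.128, -0.0, 0.0]
contact_force: [0.2, 0.6, 0.4]
width: 82.1
gripper_force: 0.0
```

Request:
jog_arm(
  plan=[
    {"tx": 2.5,"ty": 1.3,"tz": 0,"twist": 0,"jaw": 1},
    {"tx": 4.5,"ty": 2.3,"tz": 0,"twist": 0,"jaw": 1},
    {"tx": 4.5,"ty": 2.3,"tz": 0,"twist": 0,"jaw": 1},
    {"tx": 4.5,"ty": 2.3,"tz": 0,"twist": 0,"jaw": 1},
    {"tx": 4.5,"ty": 2.3,"tz": 0,"twist": 0,"jaw": 1},
    {"tx": 4.5,"ty": 2.3,"tz": 0,"twist": 0,"jaw": 1},
    {"tx": 4.5,"ty": 2.3,"tz": 0,"twist": 0,"jaw": 1},
    {"tx": 4.5,"ty": 2.3,"tz": 0,"twist": 0,"jaw": 1},
    {"tx": 4.5,"ty": 2.3,"tz": 0,"twist": 0,"jaw": 1},
    {"tx": 4.5,"ty": 2.3,"tz": 0,"twist": 0,"jaw": 1},
    {"tx": 2.0,"ty": 3.5,"tz": 0,"twist": 0,"jaw": 1},
    {"tx": 0.5,"ty": 4.4,"tz": 0,"twist": 0,"jaw": 1},
    {"tx": 0.5,"ty": 4.4,"tz": 0,"twist": 0,"jaw": 1},
    {"tx": 0.5,"ty": 4.4,"tz": 0,"twist": 0,"jaw": 1},
    {"tx": 0.5,"ty": 4.4,"tz": 0,"twist": 0,"jaw": 1},
    {"tx": 0.5,"ty": 4.4,"tz": 0,"twist": 0,"jaw": 1},
    {"tx": 0.5,"ty": 4.4,"tz": 0,"twist": 0,"jaw": 1},
    {"tx": 0.5,"ty": 4.4,"tz": 0,"twist": 0,"jaw": 1},
    {"tx": 0.3,"ty": 2.5,"tz": 0,"twist": 0,"jaw": 1},
    {"tx": 0,"ty": 0,"tz": 0,"twist": 0,"jaw": 1},
  ],
  newtons=20,
)

```text
clock: 2.78
ee_pos: [505.3, -54.0, 234.9]
tcp_rot: [0.992, -0.13, 0.0, -0.0]
contact_force: [-0.3, 0.2, -0.2]
width: 0.6
gripper_force: 0.0
```

Request:
jog_arm(
  plan=[
    {"tx": 0.3,"ty": 2.1,"tz": 0,"twist": 0,"jaw": 1},
    {"tx": 0.7,"ty": 4.6,"tz": 0,"twist": 0,"jaw": 1},
    {"tx": 0.7,"ty": 4.8,"tz": 0,"twist": 0,"jaw": 1},
    {"tx": 0.7,"ty": 4.8,"tz": 0,"twist": 0,"jaw": 1},
    {"tx": 0.7,"ty": 4.8,"tz": 0,"twist": 0,"jaw": 1},
    {"tx": 0.4,"ty": 3.0,"tz": 0,"twist": 0,"jaw": 1},
    {"tx": 0.2,"ty": 1.6,"tz": 0,"twist": 0,"jaw": 1},
    {"tx": 0,"ty": 0,"tz": 5,"twist": 0,"jaw": 1},
    {"tx": 0,"ty": 0,"tz": 3,"twist": 0,"jaw": 1},
    {"tx": 0,"ty": 0,"tz": 0,"twist": 0,"jaw": 1},
  ],
  newtons=20,
)

```text
clock: 4.03
ee_pos: [475.5, -308.5, 152.6]
tcp_rot: [0.992, -0.128, -0.002, -0.0]
contact_force: [-0.9, -0.6, 0.3]
width: 0.7
gripper_force: 0.0
```

```bash
python3 - <<'E'
from h import *
snap("wrist","w1"); s=r.state(); p=s["ee_pos"]; print(np.round(p,1))
print("pred call",pix("w1",(476,-312,67)),"nut",pix("w1",(455.5,-108,36)))
im=cv2.imread("pics/w1.png").astype(int);b,g,rr=im[...,0],im[...,1],im[...,2]
m=((rr>110)&(g<60)&(b<60))
n,l,st,c=cv2.connectedComponentsWithStats(m.astype(np.uint8))
for t,q in zip(st[1:],c[1:]):
    if t[4]>100: print(t,q.round(1),at_z("w1",q,67))
E
```

```text
[ 476.9 -309.   154.5]
pred call [279.8 218.2] nut [ 48.3 290.7]
[ 260  199   47   46 1687] [282.9 221.1] [ 473.5 -313.5   67. ]
```

View pics/w1.png

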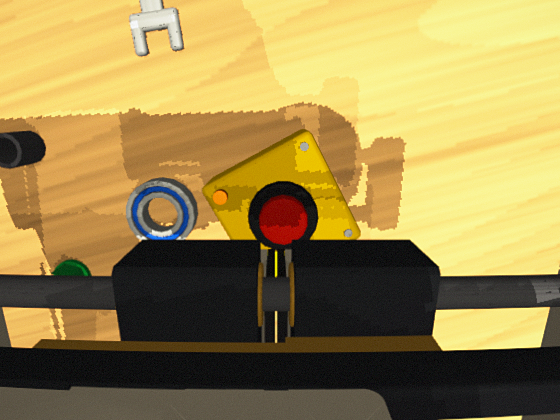

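The red button is fully in view at (283,221), 3–4 mm from the earlier estimate, next to the bearing at (162,210). I'll correct by those few mm and press.

Request:
jog_arm(
  plan=[
    {"tx": -0.1,"ty": 0.4,"tz": 2,"twist": 0,"jaw": 1},
    {"tx": 0,"ty": 0,"tz": 3,"twist": 0,"jaw": 1},
    {"tx": 0,"ty": 0,"tz": 2,"twist": 0,"jaw": 1},
    {"tx": 0,"ty": 0,"tz": 0.5,"twist": 0,"jaw": 1},
    {"tx": 0,"ty": 0,"tz": 0.5,"twist": 0,"jaw": 1},
    {"tx": 0,"ty": 0,"tz": 0.4,"twist": 0,"jaw": 1},
    {"tx": 0,"ty": 0,"tz": 0,"twist": 0,"jaw": 1},
    {"tx": 0,"ty": 0,"tz": 0,"twist": 0,"jaw": 1},
  ],
  newtons=20,
)

```text
clock: 5.08
ee_pos: [476.3, -313.2, 71.5]
tcp_rot: [0.992, -0.128, 0.001, 0.0]
contact_force: [2.8, 0.3, 3.9]
width: 0.4
gripper_force: 1.8
```

Request:
jog_arm(
  plan=[
    {"tx": 0,"ty": 0,"tz": 0.2,"twist": 0,"jaw": 1},
    {"tx": 0,"ty": 0,"tz": 0.1,"twist": 0,"jaw": 1},
    {"tx": 0,"ty": 0,"tz": 0,"twist": 0,"jaw": 1},
    {"tx": 0,"ty": 0,"tz": 0,"twist": 0,"jaw": 1},
  ],
  newtons=20,
)

```text
clock: 5.58
ee_pos: [476.3, -313.2, 69.2]
tcp_rot: [0.992, -0.128, 0.001, 0.0]
contact_force: [1.4, 4.0, 14.5]
width: 0.6
gripper_force: 7.1
```

14.5 N means the button is on its stop. I'll release it, rise, and go above the nut.

Request:
jog_arm(
  plan=[
    {"tx": 0,"ty": 0,"tz": -1,"twist": 0,"jaw": 1},
    {"tx": 0,"ty": 0,"tz": -3,"twist": 0,"jaw": 1},
    {"tx": 0,"ty": 0,"tz": -4,"twist": 0,"jaw": 1},
    {"tx": -0.5,"ty": -1.3,"tz": -1.5,"twist": 0,"jaw": 1},
    {"tx": -1.5,"ty": -4,"tz": 0,"twist": 0,"jaw": 1},
    {"tx": -1.5,"ty": -4,"tz": 0,"twist": 0,"jaw": 1},
    {"tx": -1.5,"ty": -4,"tz": 0,"twist": 0,"jaw": 1},
    {"tx": -1.2,"ty": -3.5,"tz": 0,"twist": 0,"jaw": 1},
    {"tx": -0.7,"ty": -1.8,"tz": 0,"twist": 0,"jaw": 1},
    {"tx": -0.3,"ty": -0.7,"tz": 0,"twist": 0,"jaw": 1},
    {"tx": 0,"ty": 0,"tz": 0,"twist": 0,"jaw": 1},
    {"tx": 0,"ty": 0,"tz": 0,"twist": 0,"jaw": 1},
  ],
  newtons=20,
)

```text
clock: 7.08
ee_pos: [454.3, -108.5, 162.3]
tcp_rot: [0.992, -0.128, -0.0, 0.0]
contact_force: [-0.1, -0.2, 0.3]
width: 0.4
gripper_force: 0.0
```

```bash
python3 - <<'E'
from h import *
snap("wrist","w2"); s=r.state(); p=s["ee_pos"]; print(np.round(p,1))
print("pred nut top",pix("w2",(455.5,-108,36)),"base",pix("w2",(455.5,-108,0)))
im=cv2.imread("pics/w2.png").astype(int);b,g,rr=im[...,0],im[...,1],im[...,2]
m=((g>rr+25)&(g>b+15))
n,l,st,c=cv2.connectedComponentsWithStats(m.astype(np.uint8))
for t,q in zip(st[1:],c[1:]):
    if t[4]>100: print(t,q.round(1),at_z("w2",q,18))
E
```

```text
[ 454.3 -108.6  162.3]
pred nut top [273.9 204.8] base [274.1 195.2]
[ 258  180   39   42 1238] [277.1 200.2] [ 454.5 -110.4   18. ]
```

View pics/w2.png

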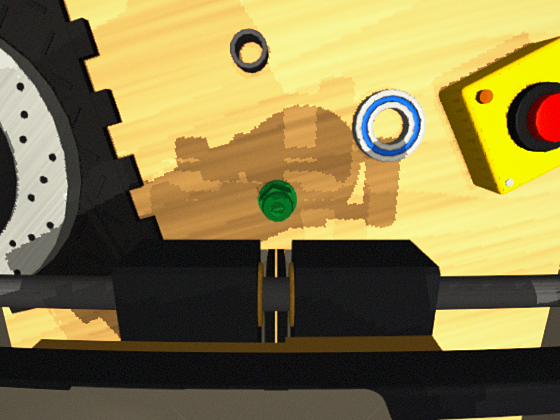

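The nut is under the fingers at (277,200), within 2–3 mm of the estimate. I'll descend to about 28 mm above it and hold.

Request:
jog_arm(
  plan=[
    {"tx": 0,"ty": 0.2,"tz": 2,"twist": 0,"jaw": 1},
    {"tx": 0,"ty": 0,"tz": 3,"twist": 0,"jaw": 1},
    {"tx": 0,"ty": 0,"tz": 2.5,"twist": 0,"jaw": 1},
    {"tx": 0,"ty": 0,"tz": 1.5,"twist": 0,"jaw": 1},
    {"tx": 0,"ty": 0,"tz": 0,"twist": 0,"jaw": 1},
    {"tx": 0,"ty": 0,"tz": 0,"twist": 0,"jaw": 1},
    {"tx": 0,"ty": 0,"tz": 0,"twist": 0,"jaw": 1},
    {"tx": 0,"ty": 0,"tz": 0,"twist": 0,"jaw": 1},
    {"tx": 0,"ty": 0,"tz": 0,"twist": 0,"jaw": 1},
    {"tx": 0,"ty": 0,"tz": 0,"twist": 0,"jaw": 1},
    {"tx": 0,"ty": 0,"tz": 0,"twist": 0,"jaw": 1},
    {"tx": 0,"ty": 0,"tz": 0,"twist": 0,"jaw": 1},
    {"tx": 0,"ty": 0,"tz": 0,"twist": 0,"jaw": 1},
    {"tx": 0,"ty": 0,"tz": 0,"twist": 0,"jaw": 1},
    {"tx": 0,"ty": 0,"tz": 0,"twist": 0,"jaw": 1},
    {"tx": 0,"ty": 0,"tz": 0,"twist": 0,"jaw": 1},
    {"tx": 0,"ty": 0,"tz": 0,"twist": 0,"jaw": 1},
    {"tx": 0,"ty": 0,"tz": 0,"twist": 0,"jaw": 1},
    {"tx": 0,"ty": 0,"tz": 0,"twist": 0,"jaw": 1},
    {"tx": 0,"ty": 0,"tz": 0,"twist": 0,"jaw": 1},
  ],
  newtons=20,
)

```text
clock: 9.62
ee_pos: [454.0, -109.9, 72.6]
tcp_rot: [0.992, -0.128, 0.0, -0.0]
contact_force: [0.4, -0.5, 0.4]
width: 0.4
gripper_force: 0.0
```

Request:
jog_arm(
  plan=[
    {"tx": 0,"ty": 0,"tz": 0,"twist": 0,"jaw": 1},
    {"tx": 0,"ty": 0,"tz": 0,"twist": 0,"jaw": 1},
  ],
  newtons=20,
)

```text
clock: 9.88
ee_pos: [454.0, -109.9, 72.6]
tcp_rot: [0.992, -0.128, -0.0, 0.0]
contact_force: [-0.5, -0.3, 0.3]
width: 0.5
gripper_force: 0.0
```

Request:
jog_arm(
  plan=[
    {"tx": 0,"ty": 0,"tz": -2,"twist": 0,"jaw": 1},
    {"tx": 0,"ty": 0,"tz": -4,"twist": 0,"jaw": 1},
    {"tx": 0,"ty": 0,"tz": -4,"twist": 0,"jaw": 1},
    {"tx": 0.4,"ty": -1.7,"tz": -1,"twist": 0,"jaw": 1},
    {"tx": 1,"ty": -4.4,"tz": 0,"twist": 0,"jaw": 1},
    {"tx": 1,"ty": -4.4,"tz": 0,"twist": 0,"jaw": 1},
    {"tx": 1,"ty": -4.4,"tz": 0,"twist": 0,"jaw": 1},
    {"tx": 1,"ty": -4.4,"tz": 0,"twist": 0,"jaw": 1},
    {"tx": 1,"ty": -4.4,"tz": 0,"twist": 0,"jaw": 1},
    {"tx": 1,"ty": -4.4,"tz": 0,"twist": 0,"jaw": 1},
    {"tx": 0.7,"ty": -3,"tz": 0,"twist": 0,"jaw": 1},
    {"tx": 0.3,"ty": -1.5,"tz": 0,"twist": 0,"jaw": 1},
    {"tx": 0,"ty": 0,"tz": 0,"twist": 0,"jaw": 1},
    {"tx": 0,"ty": 0,"tz": 0,"twist": 0,"jaw": 1},
  ],
  newtons=20,
)

```text
clock: 11.62
ee_pos: [607.8, 185.9, 182.3]
tcp_rot: [0.992, -0.128, -0.0, 0.0]
contact_force: [-0.3, -0.3, 0.7]
width: 0.5
gripper_force: 0.0
```

```bash
python3 - <<'E'
from h import *
snap("wrist","w3"); s=r.state(); p=s["ee_pos"]; print(np.round(p,1))
print("pred stud tip",pix("w3",(609,187,91)),"base",pix("w3",(609,187,55)))
E
```

```text
[607.9 185.8 182.6]
pred stud tip [272.9 217.1] base [273.2 204.8]
```

View pics/w3.png

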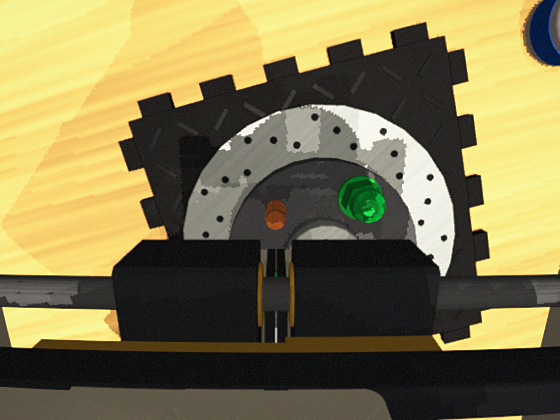

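The copper stud's tip is at (275,220), within 3 px of the prediction. I'll descend to about 23 mm above it and hold.

Request:
jog_arm(
  plan=[
    {"tx": 0,"ty": 0.1,"tz": 2,"twist": 0,"jaw": 1},
    {"tx": 0,"ty": 0,"tz": 2.5,"twist": 0,"jaw": 1},
    {"tx": 0,"ty": 0,"tz": 1.5,"twist": 0,"jaw": 1},
    {"tx": 0,"ty": 0,"tz": 0,"twist": 0,"jaw": 1},
    {"tx": 0,"ty": 0,"tz": 0,"twist": 0,"jaw": 1},
    {"tx": 0,"ty": 0,"tz": 0,"twist": 0,"jaw": 1},
    {"tx": 0,"ty": 0,"tz": 0,"twist": 0,"jaw": 1},
    {"tx": 0,"ty": 0,"tz": 0,"twist": 0,"jaw": 1},
    {"tx": 0,"ty": 0,"tz": 0,"twist": 0,"jaw": 1},
    {"tx": 0,"ty": 0,"tz": 0,"twist": 0,"jaw": 1},
    {"tx": 0,"ty": 0,"tz": 0,"twist": 0,"jaw": 1},
    {"tx": 0,"ty": 0,"tz": 0,"twist": 0,"jaw": 1},
    {"tx": 0,"ty": 0,"tz": 0,"twist": 0,"jaw": 1},
    {"tx": 0,"ty": 0,"tz": 0,"twist": 0,"jaw": 1},
    {"tx": 0,"ty": 0,"tz": 0,"twist": 0,"jaw": 1},
    {"tx": 0,"ty": 0,"tz": 0,"twist": 0,"jaw": 1},
    {"tx": 0,"ty": 0,"tz": 0,"twist": 0,"jaw": 1},
    {"tx": 0,"ty": 0,"tz": 0,"twist": 0,"jaw": 1},
    {"tx": 0,"ty": 0,"tz": 0,"twist": 0,"jaw": 1},
    {"tx": 0,"ty": 0,"tz": 0,"twist": 0,"jaw": 1},
  ],
  newtons=20,
)

```text
clock: 14.18
ee_pos: [608.1, 185.6, 122.6]
tcp_rot: [0.992, -0.128, 0.0, -0.0]
contact_force: [-0.3, 1.0, -0.4]
width: 0.7
gripper_force: 0.0
```

Request:
jog_arm(
  plan=[
    {"tx": 0,"ty": 0,"tz": 0,"twist": 0,"jaw": 1},
    {"tx": 0,"ty": 0,"tz": 0,"twist": 0,"jaw": 1},
  ],
  newtons=20,
)

```text
clock: 14.42
ee_pos: [608.1, 185.6, 122.5]
tcp_rot: [0.992, -0.128, -0.0, -0.0]
contact_force: [0.1, -0.9, 0.1]
width: 0.7
gripper_force: 0.0
```

```bash
python3 -c "
from plant import r
s=r.state();print(s['clock'],s['ee_pos'],s['contact_force']);print(r.job_done())"
```

```text
14.425 [608.09618031 185.62756747 122.53352078] [ 0.07950182 -0.87800792  0.13842178]
the job is handed in; nothing more can be done
None
```

I pressed the button to its stop and released it, held over the loose nut and then the bare stud for about 2 s each, and handed in at 14.4 s still pointing at the stud; I felt no contact at either, but the hand-in returned no verdict.

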